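# Set the cross-slide to its index with the slack taken out

## Robot

A 6-joint arm with a two-finger parallel gripper is mounted at the origin on the work surface. World frame = base frame: x ahead of the robot, y to its left, z up, the work surface at z = 0. Lengths are in mm, angles in rad, forces in N, time in s.
With the tool pointing down it reaches from about 425 to 950 mm from the base axis. Payload 14.7 kg.
Tool frame: the origin (TCP) lies at the very end of the fingers, on their centre line; the grasp point (between the pads) lies ctrl.pinch_z behind it (ctrl.pinch_z is the distance from the TCP to the grasp point, in mm); z points along the fingers, y is the line along which they close (so a half turn about z gives the same grasp; the last joint's range is limited). The gripper opens to 85 mm and grips with 20 to 120 N. Pads are 22 mm wide; open, the fingers measure 114 mm over their backs; the gripper's body (76 mm by 85 mm) begins 54 mm behind the grasp point. The pads swing forward as they close: fully open they stand 13 mm farther back than shut.
Start: joints at [1.297, 0.48, 1.596, -0, 1.065, -0.047], TCP at [146.135, 633.354, 231.297] pointing down, gripper open.
Joint ranges: [-2.75, 2.75], [-0.82, 2.05], [0.23, 2.67], [-1.56, 4.7], [0.09, 2.69], [-2.92, 2.92]. Speed limits (rad/s): [1.89, 1.89, 2.39, 3.01, 3.01, 3.01].

## Interface

Orientations are given as [roll, pitch, yaw] about the fixed x, y, z axes, in that order (R = Rz(yaw) Ry(pitch) Rx(roll)).
In Python, from cell import ctrl, vision, ticket, look_for, pinpoint gives the robot as it stands.
- The arm moves only by the tool carry_out, never from a script. Its argument "motion" is text: rows parted by semicolons, each of 4 numbers parted by spaces: the shift along the tool's x, y, z in cm, then the turn about the tool's z in degrees. In form: tx ty tz turn; .... A call has 1 to 20 rows; each row shifts and turns the commanded pose from where the row before left it, along the tool's axes as they then stand; what a row does not reach is not made up. A row lasts 1/10 s, in which the tool goes at most 50 mm and 8.59 degrees, less where a joint would pass 70% of its speed; a pose out of reach is approached as far as the arm can. A call is refused whole if a number of a shift passes 5 or a number of a turn 8.59, either way. A call with a gripper value outside its range is refused whole. "hand" is the closure, from 0 (fully open) to 1 (shut), set as the call begins (left out, the last holds). The fingers move at their own pace and stop on an object; the grip force is fixed at half the most. Time passes only in rows, so rows that do not move let the fingers close. It gives the time, the measured TCP pose, the force, the opening and the grip force at its end, in the units of the state.
- ctrl.observe(): the state, without advancing time (a new reading comes with each control period).
- vision.snapshot(name): name is "side" or "top"; returns (picture, depth): 384x512x3 uint8, red, green, blue; 384x512 float32, mm along the optical axis (not along the pixel's ray), 0 where there is no reading.
- vision.calibration(name): a dict with "K" (3x3 intrinsics, pixels), "cam_to_world" (4x4, takes a point from camera to world coordinates). Camera axes: x right, y down, z forward; pixel columns grow to the right and rows downward; lengths in mm; the calibration is good to about 2 mm. A picture is of the moment at which its call begins. calibration takes no time and is no camera call.
- ticket.sign_off(): hands the job in; it is judged then, once.
Trained networks look in the newest picture that a camera, given by its name, has taken for a name from the list of things; names that differ only in an ending like _2 or _b are one class to them, and where a whole thing is asked for, a point or a joint stands for the part that bears it (a point fixed in the world has none). Each returns a list of dicts, best first, with "confidence" (0 to 1); they miss things now and then, are a little off and sometimes report something else, mostly with a low value. They report only what shows in the picture. A call takes as long as a camera call. They do not tell look-alikes from the thing itself.
- look_for(thing, camera): "centre" ([x, y, z] in mm, in world coordinates, good to about 4 mm: the middle of the surface that is visible of it).
- pinpoint(thing, camera): "centre" ([x, y, z] in mm, in world coordinates, good to about 4 mm: a listed point, or the origin of a listed thing).
The state is a dict: "t": time; "joint_pos": joint angles; "joint_velocities": joint speeds; "effort": joint torques, N m; "tcp_pos": TCP position; "ee_rot": TCP orientation; "contact_force": force on the tool from outside, world axes, zero at the start; "wrist_torque": the same for the moment, N m; "finger_gap": finger opening in mm; "grasp_force": force on a finger pad.
Only numpy, scipy, OpenCV 4.12 (cv2) and the standard library are available. Lean on these libraries where they do the work, as an engineer would, in place of code of your own. Each camera call takes 0.05 s, during which the arm holds its last target. There are 200 camera calls.

## Task

Using only the handwheel, wind the cross-slide carriage back past the index until you feel it nip the loose steel setup block against its stop, firmly but without forcing it. Then wind it forward again and leave its pointer level with the index post's pointer, the last movement being forward so that the slack in the screw is taken up. Let go of the handle; touch neither the carriage nor the block, and leave the other things on the bench alone.

Things in the scene. Friction and masses are not known exactly. Their poses are not given: they have to be found in the camera images.
- slide_bed: Cross-slide fixed on the bench: green bed 130 mm wide (x), 360 mm long (y from 50 to 410 mm), with a 100 x 100 x 70 mm gearbox under the handwheel at its end. Origin on the bench under the handwheel's axis; y runs along the slide away from the handwheel, z up. FORWARD for the carriage is +y; BACK is -y, towards the handwheel and the stop, an upright lug 36 mm high on the bed.
- handwheel (a joint): Angle of the handwheel in rad, 0 at the start, growing clockwise seen from above. Clockwise drives the carriage forward, counter-clockwise back, 5 mm per rad (31 mm a turn), with about 4 mm (0.8 rad) of slack at each reversal. Turning takes about 2 N at the handle in the slack and about 4 N when the carriage moves. The wheel stays where it is left.
- wheel_axis (a point): Point on the handwheel's upright axis at the wheel's underside, 78 mm above the bench. The wheel is an aluminium disc with a rounded rim, 122 mm across; its top lies 13 mm above this point.
- handle_grip (a point): Place to grip the handle: black upright plastic handle, 18 mm in diameter, 50 mm tall, 45 mm from the wheel's axis; it spins freely on its pin, so a gripper holding it from above need not turn. This point is on the handle's axis, 31 mm above its foot, 19 mm below its top, 121 mm above the bench. Everything else on the slide is lower than 100 mm.
- carriage: Carriage on the bed: aluminium plate 130 x 120 x 14 mm with a timber strip clamped on it; origin at the plate's centre, axes as slide_bed. It slides along the bed and is driven by the handwheel only.
- pointer_tip (a point): Tip of the small steel pointer on the far (+x) side of the carriage, at the middle of its length, 58 mm above the bench. It moves with the carriage. At the start it is 10 to 35 mm forward of the index.
- index_tip (a point): Tip of the steel pointer on the index post, a dark steel post 40 mm tall fixed beside the bed; it points at the carriage's pointer with a gap of 6 mm between the tips. The two are level with each other when they have the same y in the slide_bed frame.
- nut_top (a point): Middle of the top of the brass drive nut (34 x 30 mm) seen in the carriage's 34 mm long window. It follows the handwheel. In the slide_bed frame its y less pointer_tip's y is +2 mm when the nut bears forward on the carriage (slack taken up forward), -2 mm when it bears back, between when slack.
- setup_block: Loose steel block 36 x 30 x 30 mm (30 along the slide) lying on the bed between the stop lug and the carriage, some mm off the lug; origin under its centre. The carriage going back pushes it easily up to the lug and then nips it with the pointer 12 to 34 mm behind the index. Nipping: turning force at the handle rises by 2 N at least, 12 N at most (15 to 120 N on the block).
- glue_bottle: White glue bottle with orange cap, 56 mm in diameter, 170 mm tall; origin at its foot. To be left alone.
- coffee_cup: Lidded takeaway cup, 82 mm across, 112 mm tall; origin at its foot. To be left alone.
- offcut: Dark timber offcut 160 x 50 x 30 mm; origin under its centre. To be left alone.
- dowel: Short upright piece of dowel, 30 mm in diameter, 60 mm tall; origin at its foot. To be left alone.
Not all that is in view belongs to the job. What is meant by the setup_block is not black, brown or turquoise, and is the larger of those in its own colour.

How it is judged:
By the outcome, as a careful person would: the job done as asked, in the order asked, and still so for the second after the job is handed in, with the robot touching nothing.
It also fails if it takes over 72 s, if anything falls off the work surface, if the arm or the gripper's body presses on something with over 40 N, if the wrist force passes 120 N, or if a joint passes its speed limit or range.

## Working session

There is one attempt and no reset: what is moved stays moved. The work goes in short steps, Python scripts to look and compute and a tool call to move; the robot and the scene stay as the last step left them, time stands still between calls to the robot, and variables do not carry over. Pictures are saved under pics/ and viewed, at most 10 in all, crops included, and the job is handed in when it is done.

Besides the shell and the picture viewer there is one more tool, called after "Request:" as name(argument=value, ...), one argument or row to a line, values as JSON. carry_out: Moves the arm, as the interface text tells. Its arguments: {"type":"object","properties":{"motion":{"type":"string"},"hand":{"type":"number"}},"required":["motion"]}

```bash
ls; mkdir -p pics; cat > h.py <<'E'
from cell import ctrl, vision, ticket, look_for, pinpoint
import numpy as np, cv2
def snap(n):
    p,d=vision.snapshot(n); return p,d
def save(p,f,crop=None,s=1):
    if crop: p=p[crop[0]:crop[1],crop[2]:crop[3]]
    p=cv2.resize(p,None,fx=s,fy=s,interpolation=cv2.INTER_CUBIC)
    cv2.imwrite('pics/'+f,p[:,:,::-1])
def proj(n,P):
    c=vision.calibration(n);T=np.linalg.inv(c["cam_to_world"]);q=T[:3,:3]@np.array(P)+T[:3,3]
    u=np.array(c["K"])@q;return u[:2]/u[2]
def onplane(n,u,v,z):
    c=vision.calibration(n);T=np.array(c["cam_to_world"]);r=T[:3,:3]@np.linalg.inv(c["K"])@np.array([u,v,1.])
    return T[:3,3]+r*(z-T[2,3])/r[2]
E
python3 - <<'E'
from h import *
ims=[]
for n in("top","side"):
    p,d=snap(n);save(p,n+'0.png');print(n,np.round(vision.calibration(n)["cam_to_world"],2).tolist())
    for t in("slide_bed","wheel_axis","handle_grip","carriage","pointer_tip","index_tip","nut_top","setup_block","glue_bottle","coffee_cup"):
        print(t,[(np.round(o["centre"]).tolist(),round(o["confidence"],2),np.round(proj(n,o["centre"])).tolist()) for o in pinpoint(t,n)[:3]])
print(ctrl.pinch_z,ctrl.observe())
E
```

```text
pics
top [[0.01, -1.0, 0.09, 462.35], [-1.0, -0.01, 0.01, -83.6], [-0.0, -0.09, -1.0, 1106.81], [0.0, 0.0, 0.0, 1.0]]
slide_bed [([548.0, -180.0, 1.0], 0.56, [306.0, 195.0])]
wheel_axis [([555.0, -176.0, 80.0], 0.97, [308.0, 189.0])]
handle_grip [([551.0, -227.0, 120.0], 0.6, [335.0, 189.0]), ([724.0, 73.0, 1.0], 0.31, [196.0, 116.0])]
carriage [([554.0, 71.0, 49.0], 0.69, [192.0, 189.0])]
pointer_tip [([638.0, 72.0, 56.0], 0.82, [192.0, 150.0])]
index_tip [([641.0, 36.0, 58.0], 0.57, [208.0, 148.0])]
nut_top [([574.0, 70.0, 68.0], 0.8, [191.0, 178.0])]
setup_block [([369.0, -30.0, 2.0], 0.79, [238.0, 275.0]), ([435.0, -26.0, 1.0], 0.59, [237.0, 244.0]), ([409.0, 32.0, 5.0], 0.59, [210.0, 256.0])]
glue_bottle [([718.0, -65.0, -2.0], 0.63, [256.0, 120.0])]
coffee_cup []
side [[0.85, -0.26, 0.46, 90.82], [-0.52, -0.44, 0.73, -808.35], [0.01, -0.86, -0.51, 627.35], [0.0, 0.0, 0.0, 1.0]]
slide_bed [([550.0, -181.0, -1.0], 0.68, [285.0, 264.0])]
wheel_axis [([548.0, -179.0, 81.0], 0.68, [286.0, 233.0])]
handle_grip [([550.0, -223.0, 124.0], 0.46, [300.0, 225.0])]
carriage [([556.0, 74.0, 
[... 518 characters left out ...]
.29742340e+00,  4.80195038e-01,  1.59632594e+00, -3.57538240e-07,
        1.06509895e+00, -4.66056145e-02]), 'joint_velocities': array([ 2.75161609e-04,  5.15127173e-05, -9.11432182e-04,  3.30712941e-04,
       -1.44603040e-03, -3.27304481e-04]), 'effort': array([-2.29077086e-03, -9.50552201e+01, -4.30622220e+01, -4.15854620e-04,
        1.63529763e-03, -1.15344728e-04]), 'tcp_pos': array([146.11623082, 633.34243497, 231.29009347]), 'ee_rot': array([-3.14156540e+00, -9.57990678e-07,  2.91482551e+00]), 'contact_force': array([ 0.20194437, -0.16299785, -0.94800891]), 'wrist_torque': array([-4.43804329e-02,  3.74451297e-02, -9.67005352e-05]), 'grasp_force': 0.0, 'finger_gap': 85.68344863801498}
```

View pics/top0.png

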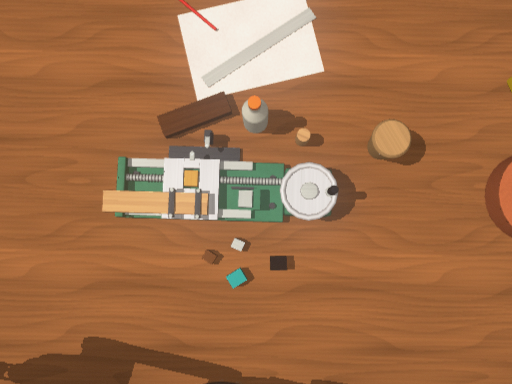

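View pics/side0.png

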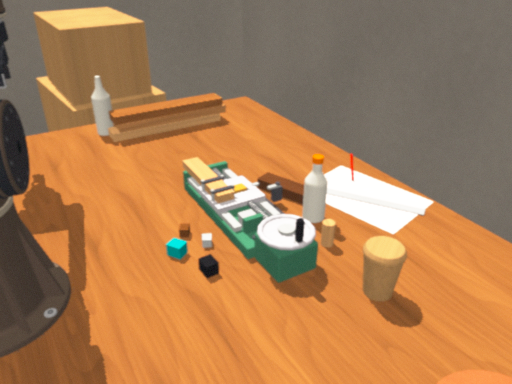

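The top view shows the slide along the picture's horizontal: wheel at (308,190), handle to its right at (333,190). The block is the light grey one on the bed at (245,199), just left of the lug at (265,200). Carriage pointer and index are at about (192,153) and (208,140). The side view agrees and shows clear space around the handle. I'll swing the arm over now.

Request:
carry_out(
  motion="0 0 0 -6.5; 0 0 0 -6.5; -3.65 -2.6 0 0; -3.65 -2.6 0 0; -3.65 -2.6 0 0; -3.65 -2.6 0 0; -3.65 -2.6 0 0; -3.65 -2.6 0 0; -3.65 -2.6 0 0; -3.65 -2.6 0 0; -3.65 -2.6 0 0; -1.4 -4.45 0 0; -1.4 -4.45 0 0; -1.4 -4.45 0 0; -1.4 -4.45 0 0; -1.4 -4.45 0 0; -1.4 -4.45 0 0; -1.4 -4.45 0 0; -1.4 -4.45 0 0; -1.4 -4.45 0 0",
  hand=0,
)

```text
t: 3.1
tcp_pos: [601.1, -3.1, 231.5]
ee_rot: [3.142, 0.0, -3.142]
contact_force: [0.7, 0.4, 0.5]
finger_gap: 85.6
grasp_force: 0.0
```

```bash
python3 - <<'E'
from h import *
for k in range(2):
  for n in("top","side"):
    p,d=snap(n)
    if k==0: save(p,n+'1.png')
    for t in("wheel_axis","handle_grip","pointer_tip","index_tip","nut_top","carriage"):
        print(n,t,[(np.round(o["centre"],1).tolist(),round(o["confidence"],2)) for o in pinpoint(t,n)[:2]])
# handle top (z=140): dark pixels near wheel in top view by depth
p,d=snap("top")
K=vision.calibration("top");print(d[180:200,325:342].astype(int)[::2].tolist())
E
```

```text
top wheel_axis [([553.3, -179.8, 77.8], 0.83), ([550.9, -176.5, -2.2], 0.58)]
top handle_grip [([549.4, -227.4, 120.2], 0.66)]
top pointer_tip [([635.6, 72.3, 54.7], 0.75)]
top index_tip []
top nut_top [([576.0, 67.6, 62.0], 0.67), ([531.5, -50.0, 33.8], 0.28)]
top carriage [([554.7, 70.8, 47.7], 0.58)]
side wheel_axis [([546.4, -180.0, 76.9], 0.96), ([536.0, -48.1, 29.8], 0.67)]
side handle_grip [([550.7, -222.0, 123.9], 0.6)]
side pointer_tip [([636.7, 69.5, 65.3], 0.61), ([714.6, -64.5, 0.2], 0.37)]
side index_tip [([637.0, 40.5, 61.6], 0.51)]
side nut_top [([635.2, 72.6, 62.0], 0.69), ([572.5, 69.0, 61.9], 0.5)]
side carriage [([556.9, 72.6, 48.5], 0.88)]
top wheel_axis [([555.0, -178.0, 77.2], 0.69)]
top handle_grip [([549.6, -226.1, 120.3], 0.67)]
top pointer_tip [([639.1, 70.4, 53.3], 0.78)]
top index_tip []
top nut_top [([575.8, 70.0, 65.3], 0.49)]
top carriage [([557.5, 70.1, 49.7], 0.78), ([675.0, -174.3, -1.1], 0.41)]
side wheel_axis [([549.4, -180.8, 76.2], 0.8), ([657.1, -346.9, -0.9], 0.5)]
side handle_grip [([546.8, -221.5, 123.9], 0.51)]
side pointer_tip [([637.3, 69.
[... 447 characters left out ...]
 1112, 1110], [1024, 1021, 1024, 1022, 1026, 1027, 1023, 972, 972, 972, 970, 971, 1106, 1110, 1109, 1108, 1114], [1024, 1024, 1024, 1021, 988, 976, 971, 970, 972, 967, 971, 967, 970, 1109, 1111, 1110, 1109], [1022, 1020, 1019, 995, 980, 970, 971, 969, 969, 971, 971, 971, 970, 976, 1109, 1111, 1108], [1023, 1016, 1013, 998, 983, 973, 970, 967, 969, 970, 967, 972, 971, 1110, 1109, 1112, 1107], [1020, 1021, 1021, 1012, 1002, 994, 983, 978, 976, 977, 981, 1018, 1019, 1108, 1107, 1110, 1106], [1024, 1021, 1021, 1017, 1022, 1019, 1020, 1020, 1017, 1013, 1017, 1018, 1022, 1111, 1110, 1105, 1109], [1018, 1018, 1023, 1019, 1021, 1021, 1020, 1018, 1019, 1016, 1020, 1021, 1112, 1108, 1109, 1110, 1106]]
```

```bash
python3 - <<'E'
from h import *
H=[];
c=vision.calibration("top");T=np.array(c["cam_to_world"]);Ki=np.linalg.inv(c["K"])
vv,uu=np.mgrid[:384,:512]
H=[];W=[]
for k in range(4):
    p,d=snap("top")
    P=(np.stack([uu*d,vv*d,d],-1)@Ki.T)@T[:3,:3].T+T[:3,3]
    near=np.hypot(P[...,0]-551,P[...,1]+190)<80
    m=near&(P[...,2]>134)&(P[...,2]<150); H.append(P[m].mean(0))
    w=near&(P[...,2]>80)&(P[...,2]<98)
    m8=(w|m).astype(np.uint8); cs=max(cv2.findContours(m8,0,1)[0],key=cv2.contourArea)
    (u,v),r=cv2.minEnclosingCircle(cs); e=cv2.fitEllipse(cs)
    W.append((onplane("top",u,v,87),onplane("top",*e[0],87),r))
print(np.round(H,1),W)
save(p,'t2.png',(130,235,90,350),3)
E
```

```text
[[ 548.1 -222.4  138.9]
 [ 547.9 -222.3  139.1]
 [ 547.9 -222.3  138.6]
 [ 547.9 -222.4  138.7]] [(array([ 549.30337108, -177.99127008,   87.        ]), array([ 548.63312091, -177.74557487,   87.        ]), 29.306554794311523), (array([ 549.30337108, -177.99127008,   87.        ]), array([ 548.60894547, -177.73296022,   87.        ]), 29.306554794311523), (array([ 549.10613487, -177.90004096,   87.        ]), array([ 548.65571472, -177.71719725,   87.        ]), 29.304567337036133), (array([ 549.30337108, -177.99127008,   87.        ]), array([ 548.60618795, -177.76511299,   87.        ]), 29.306554794311523)]
```

View pics/t2.png

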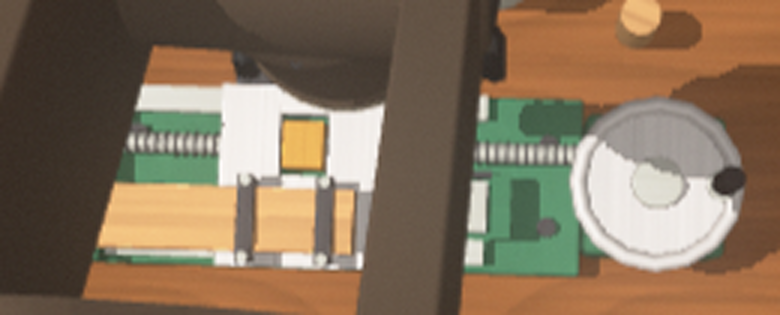

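The crop shows the arm hiding the pointers, but the handle top is clear at (728,180) and the wheel at (658,183) in the crop. This matches the depth fit: handle (548,-222.5), axis (549,-178), radius 44.6.

Request:
carry_out(
  motion="1.06 -4.38 0 0; 1.06 -4.38 0 0; 1.06 -4.38 0 0; 1.06 -4.38 0 0; 1.06 -4.38 0 0; 0 0 2.5 0; 0 0 2.5 0; 0 0 0 0; 0 0 0 0",
  hand=0,
)

```text
t: 5.65
tcp_pos: [547.7, -220.0, 181.5]
ee_rot: [3.141, -0.001, -3.141]
contact_force: [0.1, -0.1, 0.7]
finger_gap: 85.4
grasp_force: 0.0
```

Request:
carry_out(
  motion="0 -0.25 2 0; 0 0 2 0; 0 0 2 0; 0 0 1.9 0; 0 0 0 0; 0 0 0 0",
)

```text
t: 6.25
tcp_pos: [548.5, -222.6, 103.5]
ee_rot: [-3.141, 0.001, -3.141]
contact_force: [-0.5, 0.3, -0.3]
finger_gap: 85.6
grasp_force: 0.0
```

Request:
carry_out(
  motion="0 0 0 0; 0 0 0 0; 0 0 0 0; 0 0 0 0; 0 0 0 0; 0 0 0 0; 0 0 0 0; 0 0 0 0; 0 0 0 0; 0 0 0 0",
  hand=1,
)

```text
t: 7.25
tcp_pos: [548.5, -223.8, 103.0]
ee_rot: [-3.14, 0.002, -3.141]
contact_force: [-0.9, -7.9, 4.3]
finger_gap: 16.5
grasp_force: 59.1
```

```bash
python3 - <<'E'
from h import *
s=ctrl.observe();print(s["tcp_pos"],s["contact_force"],s["ee_rot"],s["finger_gap"])
a0=-90
for k in range(4):
  p,d=snap("top"); 
  q,_=snap("side")
  if k: continue
  save(np.hstack([p[120:230,90:360],q[140:250,150:330]]),'ts3.png',None,1.7)
# ccw turn 18 rows in tool coords(cm): tx=-dX, ty=dY
r=4.45
for sgn,name in((1,'ccw'),(-1,'cw')):
  a=np.deg2rad(-90+sgn*20*np.arange(19)); q=np.round(np.c_[-r*np.cos(a),r*np.sin(a)],2)
  print(name,"; ".join("%.2f %.2f 0 0"%tuple(x) for x in np.diff(q,axis=0)))
E
```

```text
[ 548.54403644 -223.8281826   102.96228952] [-0.91203817 -7.89140424  4.30667931] [-3.13984542e+00  1.83446862e-03 -3.14140215e+00] 16.46589692880792
ccw -1.52 0.27 0 0; -1.34 0.77 0 0; -0.99 1.19 0 0; -0.53 1.45 0 0; 0.00 1.54 0 0; 0.53 1.45 0 0; 0.99 1.19 0 0; 1.34 0.77 0 0; 1.52 0.27 0 0; 1.52 -0.27 0 0; 1.34 -0.77 0 0; 0.99 -1.19 0 0; 0.53 -1.45 0 0; 0.00 -1.54 0 0; -0.53 -1.46 0 0; -0.99 -1.18 0 0; -1.34 -0.77 0 0; -1.52 -0.27 0 0
cw 1.52 0.27 0 0; 1.34 0.77 0 0; 0.99 1.19 0 0; 0.53 1.45 0 0; 0.00 1.54 0 0; -0.53 1.46 0 0; -0.99 1.18 0 0; -1.34 0.77 0 0; -1.52 0.27 0 0; -1.52 -0.27 0 0; -1.34 -0.77 0 0; -0.99 -1.18 0 0; -0.53 -1.46 0 0; 0.00 -1.54 0 0; 0.53 -1.45 0 0; 0.99 -1.19 0 0; 1.34 -0.77 0 0; 1.52 -0.27 0 0
```

View pics/ts3.png

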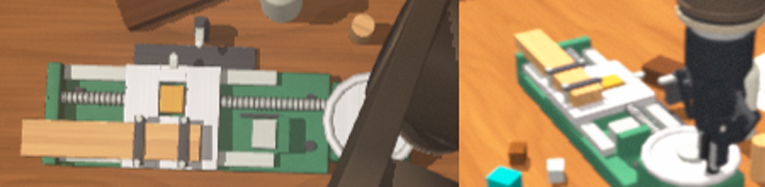

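The grip holds. The top crop shows the carriage pointer at (173,60) and the index pointer at (200,40), both visible, with the block at (264,133). I'll wind back one turn.

Request:
carry_out(
  motion="-1.52 0.14 0 0; -1.34 0.77 0 0; -0.99 1.19 0 0; -0.53 1.45 0 0; 0.00 1.54 0 0; 0.53 1.45 0 0; 0.99 1.19 0 0; 1.34 0.77 0 0; 1.52 0.27 0 0; 0 0 0 0",
)

```text
t: 8.65
tcp_pos: [546.7, -134.3, 103.0]
ee_rot: [3.141, -0.0, -3.141]
contact_force: [-0.8, 8.8, 4.8]
finger_gap: 16.5
grasp_force: 60.3
```

```bash
python3 - <<'E'
from h import *
s=ctrl.observe();print(s["tcp_pos"],s["contact_force"],s["finger_gap"])
E
```

```text
[ 546.66115029 -134.28905674  102.97578492] [-0.83191259  8.77291471  4.82042824] 16.45993863922092
```

Request:
carry_out(
  motion="1.53 -0.20 0 0; 1.35 -0.77 0 0; 1.0 -1.2 0 0; 0.54 -1.46 0 0; 0.00 -1.56 0 0; -0.53 -1.47 0 0; -1.0 -1.2 0 0; -1.36 -0.78 0 0; -1.53 -0.27 0 0; 0 0 0 0",
)

```text
t: 9.65
tcp_pos: [549.6, -224.1, 102.9]
ee_rot: [3.141, 0.002, 3.141]
contact_force: [-0.5, 2.6, 15.4]
finger_gap: 16.0
grasp_force: 62.3
```

```bash
cat >> h.py <<'E'
def pins(k=3):
    R={}
    for i in range(k):
        for n in("top","side"):
            snap(n)
            for t in("pointer_tip","index_tip","nut_top","setup_block"):
                for o in pinpoint(t,n)[:2]:
                    if o["confidence"]>.4: R.setdefault((t,n),[]).append(o["centre"])
    for k in R: print(k,np.round(np.median(R[k],0),1),len(R[k]))
E
python3 - <<'E'
from h import *
s=ctrl.observe();print(s["tcp_pos"],s["contact_force"])
pins(2)
E
```

```text
[ 549.62943536 -224.12113626  102.89075256] [-0.45330682  2.64536293 15.35444681]
('pointer_tip', 'top') [637.2  42.2  56.8] 2
('index_tip', 'top') [642.2  37.6  59.3] 2
('nut_top', 'top') [576.   37.   64.4] 2
('setup_block', 'top') [402.7 -28.4   1.4] 4
('index_tip', 'side') [636.2  42.2  59.3] 1
('nut_top', 'side') [574.4  38.8  62.8] 2
('setup_block', 'side') [467.6 -45.6  16. ] 4
('pointer_tip', 'side') [637.   40.7  61.5] 1
```

Request:
carry_out(
  motion="-1.53 0.26 0 0; -1.35 0.77 0 0; -0.99 1.19 0 0; -0.53 1.46 0 0; 0.00 1.55 0 0; 0.53 1.46 0 0; 0 0 0 0",
)

```text
t: 11.35
tcp_pos: [587.1, -155.8, 103.0]
ee_rot: [3.141, 0.002, -3.141]
contact_force: [3.9, 4.1, 1.6]
finger_gap: 16.2
grasp_force: 60.9
```

```bash
python3 - <<'E'
from h import *
s=ctrl.observe();print(s["tcp_pos"],s["contact_force"])
p,d=snap("top");save(p,'t4.png',(130,230,150,330),4)
c=vision.calibration("top");T=np.array(c["cam_to_world"]);Ki=np.linalg.inv(c["K"])
vv,uu=np.mgrid[:384,:512]
P=(np.stack([uu*d,vv*d,d],-1)@Ki.T)@T[:3,:3].T+T[:3,3]
for r in(197,200,203):print(r,[(u,round(float(P[r,u,1])),round(float(P[r,u,2]))) for u in range(205,285)if P[r,u,2]>0][::2])
E
```

```text
[ 587.12226623 -155.77787437  103.00993395] [3.86180203 4.06699387 1.56593803]
197 [(205, 38, 77), (207, 34, 78), (209, 30, 78), (211, 26, 78), (213, 21, 79), (215, 17, 84), (217, 13, 82), (219, 8, 85), (221, 5, 76), (223, 0, 81), (225, -4, 82), (227, -51, 666), (229, -53, 668), (231, -55, 667), (233, -57, 668), (235, -58, 667), (237, -60, 666), (239, -62, 666), (241, -64, 667), (243, -66, 666), (245, -67, 666), (247, -69, 664), (249, -71, 666), (251, -73, 661), (253, -74, 649), (255, -84, 1107), (257, -78, 652), (259, -80, 653), (261, -82, 651), (263, -83, 654), (265, -85, 655), (267, -87, 655), (269, -89, 656), (271, -91, 657), (273, -93, 658), (275, -94, 657), (277, -96, 658), (279, -98, 659), (281, -84, 1107), (283, -102, 660)]
200 [(205, 37, 83), (207, 33, 82), (209, 29, 80), (211, 26, 77), (213, 21, 81), (215, 17, 82), (217, 12, 83), (219, 8, 82), (221, 4, 79), (223, 0, 80), (225, -4, 78), (227, -51, 669), (229, -53, 669), (231, -55, 667), (233, -57, 668), (235, -58, 668), (237, -60, 668), (239, -62, 667), (241, -64, 667), (243, -66, 666), (245, -67, 666), (247, -69, 667), (249
[... 266 characters left out ...]
, (281, -100, 662), (283, -102, 663)]
203 [(205, 38, 78), (207, 34, 78), (209, 29, 78), (211, 26, 75), (213, 21, 77), (215, 17, 80), (217, 12, 81), (219, 8, 81), (221, 4, 80), (223, 0, 79), (225, -50, 667), (227, -52, 670), (229, -53, 670), (231, -55, 669), (233, -57, 668), (235, -59, 668), (237, -60, 668), (239, -62, 667), (241, -64, 667), (243, -66, 669), (245, -67, 667), (247, -69, 668), (249, -71, 665), (251, -72, 650), (253, -74, 652), (255, -76, 653), (257, -78, 654), (259, -80, 653), (261, -82, 656), (263, -84, 656), (265, -85, 657), (267, -87, 675), (269, -89, 677), (271, -90, 678), (273, -92, 678), (275, -94, 681), (277, -96, 680), (279, -97, 679), (281, -99, 680), (283, -101, 680)]
```

View pics/t4.png

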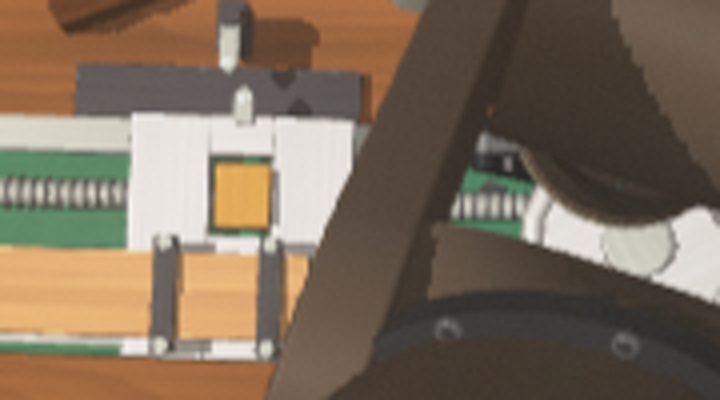

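The crop shows the index tip at (230,72) and the carriage pointer at (243,88). The carriage is about 3.2 px, or 7 mm, behind the index, which agrees with the wheel angle. From here I'll go in smaller steps and watch the force.

Request:
carry_out(
  motion="0.45 0.64 0 0; 0.55 0.55 0 0; 0.64 0.45 0 0; 0.71 0.33 0 0",
)

```text
t: 11.8
tcp_pos: [564.6, -137.1, 103.0]
ee_rot: [-3.142, 0.003, 3.141]
contact_force: [6.9, 5.6, 3.6]
finger_gap: 16.6
grasp_force: 61.2
```

Request:
carry_out(
  motion="0.75 0.2 0 0; 0.78 0.07 0 0",
)

```text
t: 12.0
tcp_pos: [548.7, -134.2, 102.9]
ee_rot: [3.141, 0.002, 3.141]
contact_force: [4.4, 5.8, 7.1]
finger_gap: 16.8
grasp_force: 61.5
```

Request:
carry_out(
  motion="0.78 -0.07 0 0; 0.75 -0.2 0 0",
)

```text
t: 12.2
tcp_pos: [533.6, -136.8, 103.0]
ee_rot: [3.141, 0.003, 3.141]
contact_force: [10.4, 11.7, 3.7]
finger_gap: 16.6
grasp_force: 61.3
```

```bash
python3 - <<'E'
from h import *
f=lambda:(lambda s:print(np.round(s["tcp_pos"],1),np.round(s["contact_force"],1),s["t"]))(ctrl.observe())
f();p,d=snap("top");f();q,_=snap("side");f()
save(np.hstack([p[130:230,150:330],q[140:240,170:330]]),'ts5.png',None,2.3)
E
```

```text
[ 533.6 -136.8  103. ] [10.4 11.7  3.7] 12.2
[ 532.6 -137.1  103. ] [7.  8.5 6.4] 12.25
[ 533.1 -137.1  103. ] [ 7.1 12.8  4.2] 12.3
```

View pics/ts5.png

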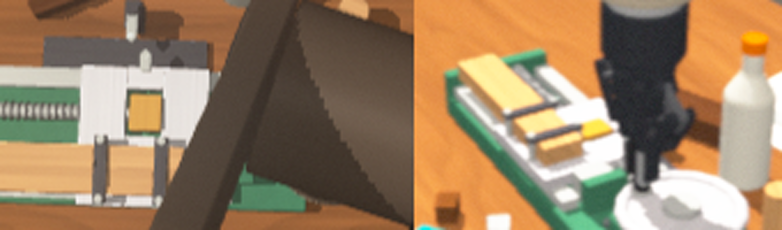

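The crops show no clear nip yet; the block sits beside the lug at about (570,190) in the right half. Radial load is muddling the force reading, so I'll relieve it and then step gently.

Request:
carry_out(
  motion="0.03 0.1 0 0; 0 0 0 0; 0 0 0 0",
)

```text
t: 12.6
tcp_pos: [534.0, -136.6, 103.0]
ee_rot: [-3.141, 0.004, 3.141]
contact_force: [9.6, 4.8, 2.8]
finger_gap: 16.3
grasp_force: 61.0
```

Request:
carry_out(
  motion="0.36 -0.14 0 0; 0 0 0 0",
)

```text
t: 12.8
tcp_pos: [530.5, -138.0, 103.0]
ee_rot: [-3.141, 0.004, 3.141]
contact_force: [10.3, 7.0, 0.4]
finger_gap: 16.5
grasp_force: 60.9
```

```bash
python3 - <<'E'
from h import *
A=[];B=[]
for k in range(6):
  A.append(snap("top")[0].astype(float));B.append(snap("side")[0].astype(float))
s=ctrl.observe();print(s["tcp_pos"],s["contact_force"],s["t"])
p=np.mean(A,0).clip(0,255).astype(np.uint8);q=np.mean(B,0).clip(0,255).astype(np.uint8)
a=cv2.resize(p[135:165,180:240],None,fx=9,fy=9,interpolation=cv2.INTER_CUBIC)
b=cv2.resize(q[185:240,220:280],None,fx=9,fy=9,interpolation=cv2.INTER_CUBIC)
save(np.vstack([a,b[:330]]),'ts6.png')
E
```

```text
[ 530.70276822 -137.88732574  103.00587111] [10.95582515  6.88601531  2.29129929] 13.4
```

View pics/ts6.png

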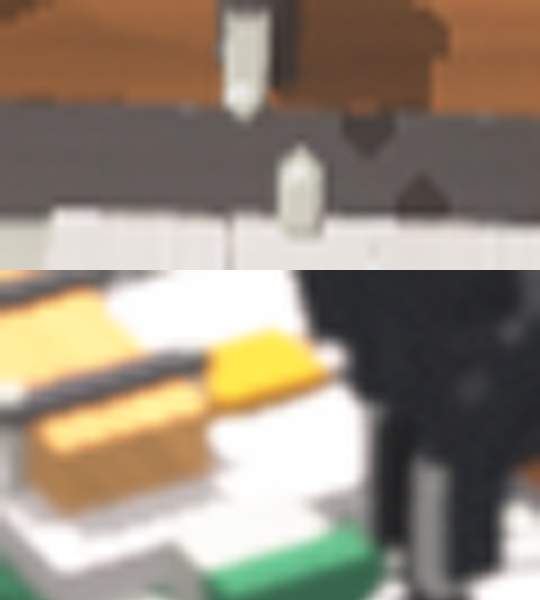

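The top part shows the index tip at x=246 and the carriage pointer tip at x=301, 6.1 px apart (about 13.5 mm behind). The lower part shows the block against the lug with the plate up against it. The turning force holds steady at rest at about 12.5 N against 4.5 N when running, so it is nipped firmly with a rise of about 8 N. Now I'll wind forward.

Request:
carry_out(
  motion="-1.5 0.4 0 0; -1.55 -0.14 0 0; -1.41 -0.66 0 0; -1.1 -1.1 0 0; -0.66 -1.41 0 0; -0.14 -1.55 0 0; 0.4 -1.5 0 0; 0 0 0 0; 0 0 0 0",
)

```text
t: 14.3
tcp_pos: [589.1, -198.7, 103.0]
ee_rot: [-3.14, 0.002, 3.141]
contact_force: [3.9, -2.8, 4.8]
finger_gap: 16.6
grasp_force: 61.4
```

```bash
cat >> h.py <<'E'
def tips(f,k=6):
    A=[snap("top")[0].astype(float) for _ in range(k)]
    s=ctrl.observe();print(np.round(s["tcp_pos"],1),np.round(s["contact_force"],1),s["t"])
    print("angle",np.rad2deg(np.arctan2(s["tcp_pos"][1]+179,s["tcp_pos"][0]-548.7)))
    p=np.mean(A,0); np.save(f+'.npy',p)
    g=cv2.cvtColor(p.clip(0,255).astype(np.uint8),cv2.COLOR_RGB2GRAY)
    # per-row bright centroid of both pointers
    for v in range(136,162):
        r=g[v,200:222].astype(float);w=(r-110).clip(0)
        print(v,round((w*np.arange(200,222)).sum()/w.sum(),2) if w.sum()>30 else None,int(w.sum()),end=' | ')
    print()
    save(cv2.resize(p[132:170,170:250].clip(0,255).astype(np.uint8),None,fx=8,fy=8,interpolation=cv2.INTER_CUBIC),f+'.png')
    c=vision.calibration("top");print("f",c["K"][0][0],"px per slide:",proj("top",[640,39,58]),proj("top",[640,49,58]),proj("top",[600,39,58]),proj("top",[650,39,58]))
E
python3 -c "from h import *;tips('f7')"
```

```text
[ 589.3 -198.2  103. ] [ 4.2 -3.8  4.9] 14.6
angle -25.334917622815837
136 205.96 131 | 137 206.74 346 | 138 206.87 393 | 139 206.81 411 | 140 206.69 436 | 141 206.73 429 | 142 206.7 411 | 143 206.55 406 | 144 206.54 452 | 145 206.36 484 | 146 206.21 370 | 147 206.53 151 | 148 None 16 | 149 None 0 | 150 None 0 | 151 210.1 59 | 152 210.03 229 | 153 210.11 438 | 154 210.09 503 | 155 209.97 443 | 156 209.93 407 | 157 209.93 406 | 158 208.41 587 | 159 210.09 1779 | 160 210.64 2324 | 161 210.6 2424 | 
f 493.11288549734206 px per slide: [206.83774535 148.79154435] [202.19622325 148.73366448] [206.39812029 167.2228767 ] [206.94716731 144.20401592]
```

View pics/f7.png

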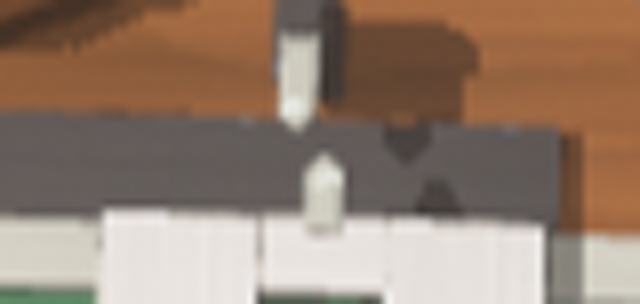

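The crop shows the carriage pointer at (322,155) against the index tip at (297,128). With the skew allowed for, that is 3.87 px or 8.3 mm still to go, about 95°. I'll do 80° of it now.

Request:
carry_out(
  motion="0.89 -1.27 0 0; 1.27 -0.89 0 0; 1.5 -0.4 0 0; 1.55 0.14 0 0; 0 0 0 0; 0 0 0 0",
)

```text
t: 15.2
tcp_pos: [535.7, -222.0, 102.9]
ee_rot: [-3.141, 0.0, 3.142]
contact_force: [-2.1, -2.9, 9.5]
finger_gap: 16.4
grasp_force: 61.9
```

```bash
python3 -c "from h import *;tips('f8')"
```

```text
[ 536.  -222.1  102.9] [-2.6 -3.5 10.9] 15.5
angle -106.3611835508054
136 205.94 132 | 137 206.77 345 | 138 206.86 393 | 139 206.82 410 | 140 206.69 433 | 141 206.74 428 | 142 206.7 412 | 143 206.56 403 | 144 206.53 452 | 145 206.33 487 | 146 206.21 371 | 147 206.53 152 | 148 None 18 | 149 None 0 | 150 None 0 | 151 206.89 81 | 152 206.73 252 | 153 206.79 454 | 154 206.81 513 | 155 206.72 439 | 156 206.63 409 | 157 206.58 418 | 158 205.3 603 | 159 209.58 1759 | 160 210.76 2367 | 161 210.56 2466 | 
f 493.11288549734206 px per slide: [206.83774535 148.79154435] [202.19622325 148.73366448] [206.39812029 167.2228767 ] [206.94716731 144.20401592]
```

```bash
python3 - <<'E'
import numpy as np
p=np.load('f8.npy');b=p[...,2]
print(p[142,200:214].astype(int).tolist());print(p[154,200:214].astype(int).tolist())
def edges(v):
    r=b[v,198:218];i=r.argmax();h=(r.max()+0.5*(r[max(i-5,0)]+r[min(i+5,19)]))/2
    l=i
    while r[l]>h:l-=1
    q=i
    while r[q]>h:q+=1
    L=l+(h-r[l])/(r[l+1]-r[l]);R=q-1+(r[q-1]-h)/(r[q-1]-r[q]);return 198+L,198+R
for V in(range(138,148),range(151,158)):
    m=[]
    for v in V:
        L,R=edges(v);m.append((L+R)/2);print(v,round(L,2),round(R,2),round(m[-1],2))
    print(np.polyfit(list(V),m,1),np.mean(m),np.mean(V))
# plate edge slope: rows where brightness crosses, carriage far edge
g=p.mean(-1);us=[];vs=[]
for u in list(range(181,200))+list(range(213,226)):
    c=g[150:172,u];k=np.diff(c).argmax();us.append(u);vs.append(150+k)
for f in ('f8',):
    pts=[]
    for u in range(172,232):
        c=g[140:172,u]
        idx=[k for k in range(31) if c[k]<150<=c[k+1]]
        if idx: k=idx[0];pts.append((u,140+k+(150-c[k])/(c[k+1]-c[k])))
    pts=np.array(pts);print(np.round(pts[::4],2).tolist())
E
```

```text
[[141, 94, 61], [142, 95, 62], [142, 95, 62], [140, 94, 62], [137, 109, 90], [207, 203, 190], [207, 203, 190], [207, 203, 191], [201, 197, 186], [156, 151, 142], [65, 57, 52], [67, 58, 54], [69, 58, 52], [90, 67, 51]]
[[100, 93, 91], [99, 92, 90], [100, 93, 91], [99, 93, 90], [120, 115, 111], [216, 214, 202], [226, 225, 218], [225, 225, 218], [221, 221, 212], [178, 175, 166], [100, 93, 90], [99, 92, 90], [99, 93, 90], [99, 92, 90]]
138 204.4 209.33 206.87
139 204.23 209.31 206.77
140 204.04 209.32 206.68
141 204.18 209.31 206.75
142 204.34 209.2 206.77
143 204.35 209.04 206.69
144 204.45 208.8 206.63
145 204.39 208.6 206.5
146 204.46 208.36 206.41
147 205.26 207.77 206.52
[-4.26682168e-02  2.12737773e+02] 206.65755242717432 142.5
151 205.97 207.8 206.89
152 205.16 208.36 206.76
153 204.57 208.9 206.73
154 204.47 209.16 206.81
155 204.47 208.93 206.7
156 204.4 208.82 206.61
157 204.33 208.83 206.58
[-4.52141932e-02  2.13690215e+02] 206.72722956419597 154.0
[[172.0, 158.83], [176.0, 158.84], [180.0, 157.65], [184.0, 157.62], [188.0, 157.59], [192.0, 157.9], [196.0, 158.12], [200.0, 157.87], [204.0, 158.05], [208.0, 151.62], [212.0, 158.49], [216.0, 158.62], [220.0, 158.75], [224.0, 158.97], [228.0, 159.07]]
```

The blue-channel edges put the carriage pointer 0.55 px, about 1.15 mm, behind the index, so I need about 13° more forward.

Request:
carry_out(
  motion="0.47 0.16 0 0; 0.47 0.23 0 0; 0 0 0 0; 0 0 0 0; 0 0 0 0",
)

```text
t: 16.0
tcp_pos: [526.8, -218.2, 102.9]
ee_rot: [-3.141, 0.001, -3.141]
contact_force: [-2.3, -3.9, 10.0]
finger_gap: 16.6
grasp_force: 62.2
```

```bash
cat >> h.py <<'E'
def resid(f):
    b=np.load(f+'.npy')[...,2];o=[]
    for V in(range(138,147),range(152,158)):
        m=[]
        for v in V:
            r=b[v,198:218];i=r.argmax();h=(r.max()+0.5*(r[max(i-5,0)]+r[min(i+5,19)]))/2
            l=q=i
            while r[l]>h:l-=1
            while r[q]>h:q+=1
            m.append(198+(l+(h-r[l])/(r[l+1]-r[l])+q-1+(r[q-1]-h)/(r[q-1]-r[q]))/2)
        o.append((np.mean(m),np.mean(V)))
    (a,ra),(c,rc)=o
    print("pointer behind index, mm:",(c-a+0.041*(rc-ra))/0.464)
E
python3 -c "
from h import *
tips('f9');resid('f8');resid('f9')"
```

```text
[ 526.8 -218.3  102.9] [-1.2 -2.8 10.2] 16.3
angle -119.11824665869146
136 205.94 132 | 137 206.75 345 | 138 206.85 395 | 139 206.81 412 | 140 206.69 436 | 141 206.73 428 | 142 206.69 413 | 143 206.57 405 | 144 206.52 454 | 145 206.32 488 | 146 206.22 372 | 147 206.54 152 | 148 None 17 | 149 None 0 | 150 None 0 | 151 206.46 56 | 152 206.37 229 | 153 206.39 412 | 154 206.37 465 | 155 206.24 438 | 156 206.24 424 | 157 206.19 416 | 158 205.02 593 | 159 209.61 1746 | 160 210.81 2340 | 161 210.54 2455 | 
f 493.11288549734206 px per slide: [206.83774535 148.79154435] [202.19622325 148.73366448] [206.39812029 167.2228767 ] [206.94716731 144.20401592]
pointer behind index, mm: 1.1633037375585566
pointer behind index, mm: 0.3360388602533225
```

Request:
carry_out(
  motion="0.26 0.15 0 0; 0 0 0 0; 0 0 0 0",
)

```text
t: 16.6
tcp_pos: [524.4, -216.8, 102.9]
ee_rot: [-3.141, 0.001, -3.141]
contact_force: [-0.5, -2.9, 9.0]
finger_gap: 16.2
grasp_force: 62.1
```

Request:
carry_out(
  motion="0 0 0 0; 0 0 0 0; 0 0 0 0; 0 0 0 0; 0 0 0 0; 0 0 0 0; 0 0 0 0; 0 0 0 0",
  hand=0,
)

```text
t: 17.4
tcp_pos: [523.9, -216.2, 102.3]
ee_rot: [3.142, -0.0, -3.141]
contact_force: [-0.4, 0.7, -0.1]
finger_gap: 85.6
grasp_force: 0.0
```

Request:
carry_out(
  motion="0 0 -1 0; 0 0 -2 0; 0 0 -3 0; 0 0 -3 0; 0 0 -3 0; 0 0 -1 0; 0 0 0 0; 0 0 0 0; 0 0 0 0",
)

```text
t: 18.3
tcp_pos: [523.2, -215.9, 231.1]
ee_rot: [3.141, -0.002, -3.142]
contact_force: [-0.1, 0.3, -0.4]
finger_gap: 84.9
grasp_force: 0.0
```

```bash
python3 -c "
from h import *
tips('f10');resid('f10');pins(3)
p,_=snap('top');q,_=snap('side');save(np.hstack([p[120:240,90:350],q[140:260,170:340]]),'end.png',None,1.8)"
```

```text
[ 523.7 -216.1  231.8] [0.2 0.7 0.6] 18.6
angle -123.91606312798537
136 205.96 131 | 137 206.78 341 | 138 206.85 395 | 139 206.81 412 | 140 206.69 436 | 141 206.73 429 | 142 206.7 410 | 143 206.55 408 | 144 206.52 453 | 145 206.34 486 | 146 206.21 371 | 147 206.53 151 | 148 None 17 | 149 None 0 | 150 None 0 | 151 206.27 77 | 152 206.08 242 | 153 206.13 399 | 154 206.18 439 | 155 206.18 415 | 156 206.13 426 | 157 206.07 439 | 158 204.98 598 | 159 209.59 1717 | 160 210.77 2312 | 161 210.51 2423 | 
f 493.11288549734206 px per slide: [206.83774535 148.79154435] [202.19622325 148.73366448] [206.39812029 167.2228767 ] [206.94716731 144.20401592]
pointer behind index, mm: -0.05941585258141128
('pointer_tip', 'top') [638.   38.8  55.8] 4
('index_tip', 'top') [641.7  36.1  56.9] 3
('nut_top', 'top') [577.6  42.   65.1] 4
('setup_block', 'top') [422.4 -28.3   2. ] 6
('pointer_tip', 'side') [635.7  38.4  63. ] 4
('index_tip', 'side') [637.   41.2  61.8] 4
('nut_top', 'side') [576.6  41.9  63.4] 3
('setup_block', 'side') [381.2 -27.8  -0.4] 6
```

View pics/end.png

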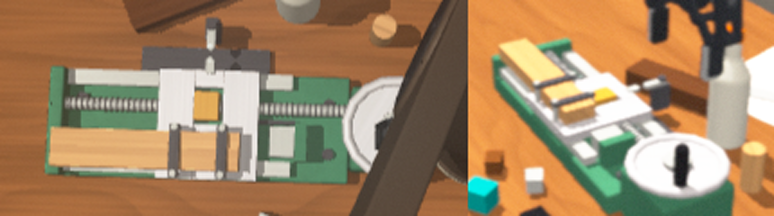

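The final view shows the two pointers in line at about (211,50), the gripper clear of the handle, and the block at (282,140) against the lug. The edge measurement puts the pointers level within about 0.1 mm, and the nut bears forward.

```bash
python3 -c "
from h import *
print(ticket.sign_off())"
```

```text
the job is handed in; nothing more can be done
None
```

I handed the job in: the carriage nipped the block against its stop (turning force up about 8 N), then I wound it forward until its pointer read level with the index within about 0.1 mm. The last movement was forward, and the handle is released.

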